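Move the charged battery pack from its charger to the ball pump

ROBOT

A 6-joint arm with a two-finger parallel gripper is mounted at the origin on the work surface. World frame = base frame: x ahead of the robot, y to its left, z up, the work surface at z = 0. Lengths are in m, angles in rad, forces in N, time in s.
With the tool pointing down it reaches from about 0.25 to 0.725 m from the base axis. Payload 4 kg.
Tool frame: the origin (TCP) lies between the finger pads; the fingertips stand 8 mm ahead of it and the grasp point (between the pads) lies 11 mm behind it; z points along the fingers, y is the line along which they close (so a half turn about z gives the same grasp; the last joint's range is limited). The gripper opens to 85 mm and grips with 20 to 120 N. Pads are 22 mm wide; open, the fingers measure 114 mm over their backs; the gripper's body (76 mm by 85 mm) begins 54 mm behind the grasp point. The pads swing forward as they close: fully open they stand 13 mm farther back than shut.
Start: joints at [1.258, 0.241, 0.005, 1.335, 0, 1.571], TCP at [0.154, 0.476, 0.239] pointing down, gripper open.
Joint ranges: [-2.72, 2.72], [-1.05, 1.87], [-1.09, 1.28], [-1.99, 2.15], [-1.42, 1.44], [-3.14, 3.14]. Speed limits (rad/s): [2.79, 2.79, 3.14, 3.14, 3.14, 3.14].

INTERFACE

Orientations are given as a unit quaternion [x, y, z, w].
In Python, from workcell import status, viewer, bot gives the robot as it stands.
- The arm moves only by the tool servo_tool, never from a script. Its argument "commands" is a list of rows, each a list of 5 numbers: the finger opening in mm, from 0 to 85.4, then the shift along the tool's x, y, z in mm, then the turn about the tool's z in rad. A call has 1 to 20 rows; each row shifts and turns the commanded pose from where the row before left it, along the tool's axes as they then stand; what a row does not reach is not made up. A row lasts 1/8 s, in which the tool goes at most 62.5 mm and 10.7 degrees, less where a joint would pass 70% of its speed; a pose out of reach is approached as far as the arm can. A call is refused whole if a number of a shift passes 62.5 or a number of a turn 0.188, either way. A call with a gripper value outside its range is refused whole. The fingers move at their own pace and stop on an object; the grip force is fixed at half the most. Time passes only in rows, so rows that do not move let the fingers close. It gives the time, the measured TCP pose, the force, the opening and the grip force at its end, in the units of the state.
- status.get_obs(): the state, without advancing time (a new reading comes with each control period).
- viewer.camera(name): name is "side" or "top"; returns (picture, depth): 384x512x3 uint8, red, green, blue; 384x512 float32, m along the optical axis (not along the pixel's ray), 0 where there is no reading.
- viewer.get_calibration(name): a dict with "camera_matrix" (3x3 intrinsics, pixels), "R" (3x3) and "t" (3): a world point X has camera coordinates R X + t. Camera axes: x right, y down, z forward; pixel columns grow to the right and rows downward; lengths in m; the calibration is good to about 2 mm. A picture is of the moment at which its call begins. get_calibration takes no time and is no camera call.
- bot.job_done(): hands the job in; it is judged then, once.
Trained networks look in the newest picture that a camera, given by its name, has taken for a name from the list of things; names that differ only in an ending like _2 or _b are one class to them, and where a whole thing is asked for, a point or a joint stands for the part that bears it (a point fixed in the world has none). Each returns a list of dicts, best first, with "p" (0 to 1); they miss things now and then, are a little off and sometimes report something else, mostly with a low value. They report only what shows in the picture. A call takes as long as a camera call.
- viewer.masks_of(camera, label): "mask" (384x512 bool, what is visible of it) and "pixel" ([row, column] in pixels, amid what is visible of it).
- viewer.spot_point(camera, label): "pixel" ([row, column] in pixels: a listed point, or the origin of a listed thing).
The state is a dict: "clock": time; "joint_pos": joint angles; "joint_vel": joint speeds; "tau": joint torques, N m; "eef_pos": TCP position; "tool_rot": TCP orientation; "ft_force": force on the tool from outside, world axes, zero at the start; "ft_torque": the same for the moment, N m; "grip_width": finger opening in m; "grasp_force": force on a finger pad.
Only numpy, scipy, OpenCV 4.12 (cv2) and the standard library are available. Lean on these libraries where they do the work, as an engineer would, in place of code of your own. Each camera call takes 0.05 s, during which the arm holds its last target. There are 200 camera calls.

TASK

The orange battery pack is charged: press the charger's red catch so that the pack springs loose, slide it out of the charger, then slide it into the dovetail on top of the blue ball pump until the pump's sprung catch clicks and holds it, and let go. Go by feel: where it clicks is not known beforehand, and pushing on with more than about 15 N after the click squashes the rubber buffer behind it too far. Never force the pack, and leave everything else on the shelf alone.

Things in the scene. Friction and masses are not known exactly. Their poses are not given: they have to be found in the camera images.
- pack: Orange battery pack, 0.2 to 0.3 kg, slick foot, 76 long (x) by 44 wide (y) by 52 high. Origin: centre of its underside; z up; +x is its leading end. The lowest 9 mm is a grey dovetail foot as long as the pack, 40 wide below and 26 above, its front 8 mm tapered by 2.5 mm a side; a pocket in its underside (x -19 to -2) takes the catch. Starts latched in the charger.
- pack_grip (a point): Where to grip the pack: 34 mm above the middle of its underside, between its plain flat sides (44 mm apart in y, from 9 to 52 mm above the underside). Axes as the pack's.
- charger: Black charger, fixed, 150 x 100, its top (= dovetail slot floor) 35 above the table. Origin: on its underside, below the latched pack's centre: the latched pack's origin is at (0, 0, 35 mm), axes parallel. Slot along x, open at -x. A grey stop at x 45 to 54, 52 wide, 22 high over the slot floor, holds a sprung ejector; once the catch is down it pushes the pack 10 to 16 mm to -x; there it stays, front end tipped up 2 mm.
- charger_mouth (a point): Middle of the charger's slot floor at the mouth of its grey lips (lips 8 high, 60 wide overall, from here 85 mm towards +x; flared guides 8 high reach 25 mm out towards -x). The pack comes out along -x; its whole length must have passed this point (its origin 38 mm or more beyond, towards -x) before it can be lifted. Axes as the charger's.
- charger_tab (a point): Centre of the top face of the charger's red press tab, 26 (x) by 30 (y) mm, 75 mm behind (+x of) the latched pack's centre and 10 mm above the slot floor; it sinks straight down. Axes as the charger's.
- charger_catch (a joint): The charger's catch: 0 up (holding), grows as the tab is pressed down, 0.007 m at its lower stop; the pack is free beyond about 0.005. Needs 3 to 7 N.
- pump: Blue cordless ball pump, fixed, 265 x 110, its top (= dovetail slot floor) 60 above the table. Origin: on its underside; slot along x in its middle (y = 0), open at -x; the pack goes in along +x with axes parallel to these. Stop block with ejector and black rubber buffer, and the red catch tab, sit on a slide clamped somewhere within 30 mm along x; where is not measured: feel it.
- pump_landing (a point): Middle of the pump's flat top in front of the slot, a landing 70 mm long (35 to either side in x) and level with the slot floor, where the pack's foot can be set down before it is slid in. Axes as the pump's.
- pump_mouth (a point): Middle of the pump's slot floor at the mouth of the lips (8 high, 60 wide overall, from here 115 mm towards +x, 1.5 mm play each side of the foot). Flared guides, 8 high, stand in front: 43 apart here, 59 apart 25 mm out towards -x. Axes as the pump's.
- pump_home (a point): On the pump's slot floor, above the pump's origin: the pack's home (its origin when latched) lies here or up to 30 mm farther along +x, unmeasured. Going in: a bump of 2 to 6 N on the catch 40 to 50 mm short of home, then 1 to 3 N; the ejector adds 3 to 5 N in the last 12 mm (brief peaks to 10 N); at home the catch clicks up; 1 mm beyond is the buffer. Let go short of it, the pack is pushed back.
- pump_catch (a joint): The pump's catch: 0 up, grows as it is pressed down (m), up to 0.007; 3 to 5 mm while the pack's foot rides over it, springs back to 0 when the pack is home.
- pump_buffer (a joint): The pump's rubber buffer on the stop block: 0 untouched, grows as the pack's front squashes it (m), 3 N per mm on top of the ejector's 5 N; it must not be squashed by more than 3.3 mm.
- kettlebell_a: Bystander: blue vinyl kettlebell, 120 across, 165 high, 4 kg. Origin: centre of its underside.
- kettlebell_b: Bystander: second kettlebell, the same.
- carabiner: Bystander: aluminium carabiner lying flat, 86 x 50 x 10. Origin: its middle on the table.
- jar: Bystander: glass jar with closed lid, 72 across, 100 high. Origin: centre of its underside.
- ball_center (a point): Bystander: centre of the green massage ball, 70 across, resting on a cork ring.
- pushup_a: Bystander: push-up handle, 190 x 100 x 115, in the plywood tray. Origin: centre of its underside.
- pushup_b: Bystander: the other push-up handle.

How it is judged:
On the way, in this order (a step that is already met when the one before it is completed fails the run):
1. the charger's catch has been pressed and the pack has sprung at least 8 mm out of its seat (x of pack in the frame of charger between -0.07 and -0.008 m), for 0.1 s.
2. the pack is slid out of the charger and clear of it (distance between pack and charger above 0.12 m), for 0.1 s.
At the end, for the whole second after the job is handed in: The pack sits in the pump's dovetail at its home (pack origin -3 to 35 mm along the pump's x, within 4 mm of its middle line, -3 to +4 mm of the slot floor, within 0.08 rad of straight and upright), the pump's catch is up (below 1.8 mm) and holds it there, and the pack is at rest (below 20 mm/s) (x of pack in the frame of pump between -0.003 and 0.035 m and y of pack in the frame of pump between -0.004 and 0.004 m and z of pack in the frame of pump between 0.057 and 0.064 m and angle between the x axis of pack and the x axis of pump, either way round below 0.08 rad and angle between pack's own z axis and vertical below 0.08 rad and value of joint pump_catch below 0.0018 m and linear speed of pack below 0.02 m/s); the robot touches nothing.
It fails at once if the pump's rubber buffer is squashed by more than 3.3 mm (value of joint pump_buffer above 0.0033 m).
It fails at once if the pack is pressed against the pump with contact forces that add up to more than 60 N (contact force between pack and pump above 60 N).
It fails at once if the pack is pressed against the charger with contact forces that add up to more than 60 N (contact force between pack and charger above 60 N).
It fails at once if a bystander is moved by more than 30 mm (distance of any of kettlebell_a, kettlebell_b, carabiner, jar, pushup_a, pushup_b, ball_center from where it was at the start of the episode above 0.03 m).
It also fails if it takes over 66 s, if anything falls off the work surface, if the arm or the gripper's body presses on something with over 40 N, if the wrist force passes 120 N, or if a joint passes its speed limit or range.

## Working session

There is one attempt and no reset: what is moved stays moved. The work goes in short steps, Python scripts to look and compute and a tool call to move; the robot and the scene stay as the last step left them, time stands still between calls to the robot, and variables do not carry over. Pictures are saved under pics/ and viewed, at most 10 in all, crops included, and the job is handed in when it is done.

Besides the shell and the picture viewer there is one more tool, called after "Call:" by a JSON object that holds its "method" and its "body", one argument or row to a line. servo_tool: Moves the arm, as the interface text tells. Its arguments: {"type":"object","properties":{"commands":{"type":"array"}},"required":["commands"]}

```bash
mkdir -p pics; cat > h.py <<'E'
import numpy as np, cv2
from workcell import status, viewer, bot
def snap(c,name=None):
    im,d=viewer.camera(c)
    if name: cv2.imwrite(f'pics/{name}.png',im[:,:,::-1])
    return im,d
def proj(c,X):
    k=viewer.get_calibration(c); p=np.array(k['R'])@np.array(X)+k['t']; q=np.array(k['camera_matrix'])@p; return q[:2]/q[2]
def back(c,px,d=None,z=None):
    # px=(row,col) -> world, by depth d or at plane height z
    k=viewer.get_calibration(c); R=np.array(k['R']);t=np.array(k['t'])
    r=np.linalg.inv(k['camera_matrix'])@[px[1],px[0],1.]
    if z is None: return R.T@(r*d-t)
    o=-R.T@t; v=R.T@r; return o+v*(z-o[2])/v[2]
def cloud(c,d):
    k=viewer.get_calibration(c); R=np.array(k['R']);t=np.array(k['t'])
    v,u=np.mgrid[:d.shape[0],:d.shape[1]]
    r=np.stack([u,v,np.ones_like(u)],-1)@np.linalg.inv(k['camera_matrix']).T
    return (r*d[...,None]-t)@R
E
python3 - <<'E'
from h import *
np.set_printoptions(precision=4,suppress=True)
for c in('top','side'):
    im,d=snap(c,c+'0'); P=cloud(c,d)
    k=viewer.get_calibration(c); print(c,-np.array(k['R']).T@k['t'])
    for l in ['pack','charger','pump']:
        m=viewer.masks_of(c,l)
        if m:
            M=m[0]['mask']&(d>0); q=P[M]; z=np.percentile(q[:,2],[5,50,95]); print(l,m[0]['p'],m[0]['pixel'],M.sum(),z)
            np.save(f'{c}_{l}.npy',M)
    for l,z in [('pack',.035),('pack_grip',.069),('charger',0),('charger_mouth',.035),('charger_tab',.045),('pump',0),('pump_landing',.06),('pump_mouth',.06),('pump_home',.06)]:
        m=viewer.spot_point(c,l)
        if m: print(l,round(m[0]['p'],2),m[0]['pixel'],back(c,m[0]['pixel'],z=z))
print(status.get_obs())
E
```

```text
top [ 0.3087 -0.047   1.4092]
pack 0.83 [200.0, 196.3] 265 [0.0587 0.086  0.0913]
charger 0.81 [189.3, 202.3] 693 [0.0181 0.0361 0.05  ]
pump 0.95 [200.5, 299.7] 1999 [0.0502 0.0604 0.0718]
pack_grip 0.69 [199.4, 193.1] [0.5625 0.2077 0.069 ]
charger 0.77 [201.4, 199.6] [0.5666 0.1946 0.    ]
charger_mouth 0.96 [214.2, 196.2] [0.5099 0.2016 0.035 ]
charger_tab 0.58 [202.1, 200.2] [0.5555 0.1845 0.045 ]
pump 0.92 [199.5, 298.5] [ 0.5619 -0.2035  0.    ]
pump_landing 0.71 [227.9, 303.2] [ 0.4413 -0.2089  0.06  ]
pump_mouth 0.65 [210.6, 297.8] [ 0.508  -0.1919  0.06  ]
pump_home 0.93 [201.9, 298.0] [ 0.5418 -0.1944  0.06  ]
side [ 0.0643 -0.9096  0.9313]
pack 0.78 [153.2, 210.2] 384 [0.0505 0.0794 0.0886]
charger 0.65 [164.3, 220.5] 827 [0.006  0.0332 0.046 ]
pump 0.86 [233.7, 270.3] 3706 [0.0165 0.0585 0.0699]
pack 0.6 [157.3, 214.7] [0.5766 0.2099 0.035 ]
pack_grip 0.75 [150.8, 213.9] [0.5722 0.2021 0.069 ]
charger 0.68 [168.0, 213.3] [ 0.5632  0.2002 -0.    ]
charger_mouth 0.56 [164.0, 201.4] [0.5205 0.2    0.035 ]
charger_tab 0.36 [148.6, 234.7] [0.6544 0.2056 0.045 ]
pump 0.62 [238.1, 276.4] [ 0.5642 -0.1952  0.    ]
pump_landing 0.55 [241.5, 241.4] [ 0.4451 -0.201   0.06  ]
pump_mouth 0.96 [232.8, 261.2] [ 0.5076 -0.2023  0.06  ]
pump_home 0.81 [227.9, 273.7] [ 0.5471 -0.205   0.06  ]
{'clock': 1.3, 'joint_pos': array([ 1.258 ,  0.2406,  0.005 ,  1.3352, -0.    ,  1.5708]), 'joint_vel': array([-0.0007, -0.0007,  0.0017, -0.0004, -0.0017, -0.0028]), 'tau': array([  0.0004, -37.2218,  25.269 ,   0.0013,  -0.0001,  -0.    ]), 'eef_pos': array([0.1539, 0.4757, 0.2393]), 'tool_rot': array([0.1558, 0.9878, 0.    , 0.    ]), 'ft_force': array([-0.6433, -0.1091,  1.072 ]), 'ft_torque': array([ 0.0124,  0.0048, -0.0139]), 'grasp_force': 0.0, 'grip_width': 0.08560410684321088}
```

```bash
python3 - <<'E'
from h import *
a=cv2.imread('pics/top0.png');b=cv2.imread('pics/side0.png')
a=cv2.resize(a[130:270,150:350],None,fx=4,fy=4,interpolation=cv2.INTER_CUBIC)
cv2.imwrite('pics/topc.png',a); 
b=cv2.resize(b[100:290,160:360],None,fx=3.1,fy=3.1,interpolation=cv2.INTER_CUBIC); cv2.imwrite('pics/sidec.png',b)
np.set_printoptions(precision=4,suppress=True)
im,d=snap('top'); P=cloud('top',d); np.save('P0.npy',P); np.save('im0.npy',im)
def rect(M,zl,zh,n):
    q=P[M&(P[...,2]>zl)&(P[...,2]<zh)][:,:2]
    (c,s,an)=cv2.minAreaRect((q*1000).astype(np.float32)); print(n,len(q),np.array(c),s,an,np.median(P[M&(P[...,2]>zl)&(P[...,2]<zh)][:,2]))
rect(np.load('top_pack.npy'),.075,.1,'pack')
rect(np.load('top_charger.npy'),.028,.07,'charger')
rect(np.load('top_pump.npy'),.05,.09,'pump')
hsv=cv2.cvtColor(im,cv2.COLOR_RGB2HSV)
red=((hsv[...,0]<6)|(hsv[...,0]>174))&(hsv[...,1]>140)&(hsv[...,2]>80)&(d>0)
n,l,s,c=cv2.connectedComponentsWithStats(red.astype(np.uint8))
for i in range(1,n):
    if s[i,4]>8: print(c[i][::-1],s[i,4],np.median(P[l==i],0),P[l==i].min(0),P[l==i].max(0))
E
```

```text
pack 225 [562.1216 199.4876] (77.15879821777344, 42.33086395263672) 0.5080422759056091 0.0866675720213876
charger 628 [580.6459 201.3847] (160.3307647705078, 99.91923522949219) 0.7906832695007324 0.0366043966495721
pump 1893 [ 542.6072 -198.9121] (114.168701171875, 264.63818359375) 89.54041290283203 0.06056003197299765
[178.5349 299.5349] 43 [ 0.6331 -0.2054  0.0699] [ 0.6207 -0.2194  0.0567] [ 0.6429 -0.19    0.0736]
[181.7143 195.9286] 28 [0.6373 0.2016 0.0445] [0.6273 0.1889 0.0373] [0.6505 0.2173 0.0492]
```

View pics/topc.png

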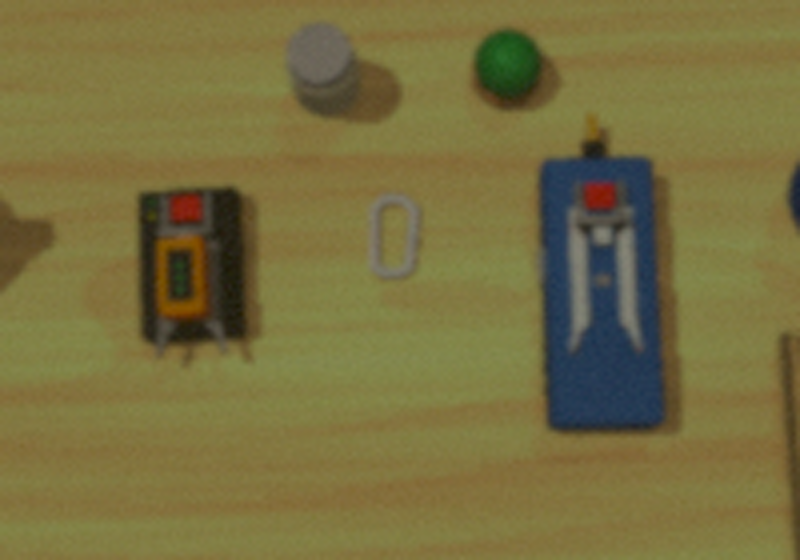

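View pics/sidec.png

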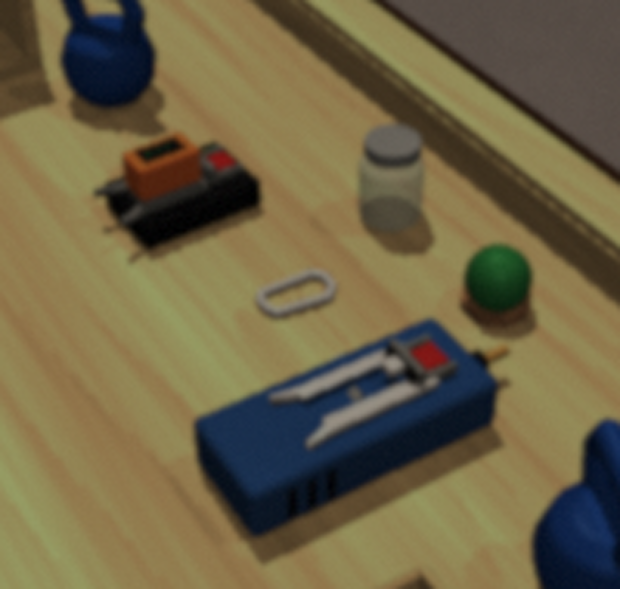

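```bash
python3 - <<'E'
from h import *
np.set_printoptions(precision=4,suppress=True)
P=np.load('P0.npy'); im=np.load('im0.npy')
hsv=cv2.cvtColor(im,cv2.COLOR_RGB2HSV)
def mid(M,zl,zh,n,z):
    # reproject pixel mask on plane z: less depth noise; mid of left/right per row
    M=M&(P[...,2]>zl)&(P[...,2]<zh)
    pts=[]
    for r in np.unique(np.nonzero(M)[0]):
        c=np.nonzero(M[r])[0]
        a=back('top',(r,c.min()-.5),z=z); b=back('top',(r,c.max()+.5),z=z); pts.append((a[0],(a[1]+b[1])/2,a[1]-b[1]))
    p=np.array(pts); w=np.median(p[:,2]); p=p[abs(p[:,2]-w)<.006]
    f=np.polyfit(p[:,0],p[:,1],1); s=np.std(p[:,1]-np.polyval(f,p[:,0])); print(n,'yaw',f[0],'y@.5',np.polyval(f,.5),'y@.56',np.polyval(f,.56),'w',w,'x',p[:,0].min(),p[:,0].max(),s,len(p))
mid(np.load('top_pack.npy'),.075,.1,'pack',.087)
orange=(hsv[...,0]>6)&(hsv[...,0]<18)&(hsv[...,1]>150)
mid(np.load('top_pump.npy'),.05,.09,'pump',.06)
mid(np.load('top_charger.npy'),.02,.07,'charger',.035)
m=np.load('top_pump.npy'); grey=(hsv[...,1]<70)&(hsv[...,2]>70)
yx=np.zeros_like(m); yx[cv2.dilate(m.astype(np.uint8),np.ones((3,3)))>0]=1
g=grey&yx; mid(g,.05,.09,'lips',.068)
print([ (r, np.nonzero(g[r])[0].tolist()) for r in np.unique(np.nonzero(g)[0])][::3])
for n in('pack','charger','pump'):
  q=P[np.load(f'top_{n}.npy')]; 
r=[(c,proj('top',[.3,y,0])) for c,y in (('a',.2),('b',-.2))]; print(r, hsv[200,290:312].tolist()[::4])
E
```

```text
pack yaw 0.01774684749805005 y@.5 0.19708843987417193 y@.56 0.19815325072405493 w 0.04181221196982468 x 0.5266102750866286 0.5958744633454992 0.001096286447050673 19
pump yaw -0.011393037183465389 y@.5 -0.1995196343264292 y@.56 -0.2002032165574371 w 0.10944285678245877 x 0.41647282743082314 0.6661823945195862 0.0009121327446099802 62
charger yaw 0.058467845541105665 y@.5 0.19433936820416012 y@.56 0.19784743893662646 w 0.09826463939968759 x 0.5159366921360273 0.6525474889017422 0.0012275688524651877 35
lips yaw 0.01677568683836453 y@.5 -0.2028739470338773 y@.56 -0.2018674058235754 w 0.0686492727689833 x 0.4831272275840629 0.6192453620707459 0.004351125514463368 24
[(np.int64(169), [290, 291, 292, 293, 294, 303, 304, 305, 306, 307, 308, 309, 310, 311]), (np.int64(172), [285, 312]), (np.int64(177), [293, 305, 313]), (np.int64(180), [293, 294]), (np.int64(183), [292, 293, 294, 295, 296, 303, 304, 305, 306, 307, 308]), (np.int64(186), [292, 293, 294, 298, 299, 300, 301, 302, 306, 307, 308]), (np.int64(189), [292, 293, 294, 295, 296, 297, 298, 299, 300, 301, 302, 303, 304, 305, 306, 307, 3
[... 206 characters left out ...]
294, 295, 296, 297, 300, 301, 304, 305, 306, 307, 308, 309]), (np.int64(201), [285, 292, 293, 294, 295, 296, 297, 299, 300, 301, 304, 305, 306, 307, 308, 309, 314]), (np.int64(204), [292, 293, 294, 295, 296, 297, 304, 305, 306, 307, 308, 309]), (np.int64(207), [292, 293, 294, 295, 296, 297, 304, 305, 306, 307, 308, 309]), (np.int64(210), [293, 294, 295, 296, 297, 305, 306, 307, 308, 309]), (np.int64(213), [292, 293, 294, 295, 307, 308, 309, 310]), (np.int64(216), [292, 293, 294, 308, 309, 310, 315]), (np.int64(219), [286, 315])]
[('a', array([197.8915, 269.2466])), ('b', array([301.1558, 266.0252]))] [[107, 144, 87], [30, 24, 126], [104, 61, 80], [110, 38, 80], [33, 22, 127], [106, 141, 78]]
```

Call:
{"method": "servo_tool", "body": {
  "commands": [
    [0, 0, 0, 0, -0.167],
    [0, 0, 0, 0, -0.167],
    [0, -48, -27, 0, 0],
    [0, -48, -27, 0, 0],
    [0, -48, -27, 0, 0],
    [0, -48, -27, 0, 0],
    [0, -48, -27, 0, 0],
    [0, -48, -27, 0, 0],
    [0, -48, -27, 0, 0],
    [0, -48, -27, 0, 0],
    [0, -48, -27, 0, 0],
    [0, -48, -27, 0, 0],
    [0, 0, 0, 20, 0],
    [0, 0, 0, 0, 0]
  ]
}}

```text
clock: 3.1
eef_pos: [0.6388, 0.2149, 0.2165]
tool_rot: [-0.01, 1.0, -0.001, -0.003]
ft_force: [-0.9, -0.8, -0.0]
grip_width: 0.0004
grasp_force: 0.0
```

Call:
{"method": "servo_tool", "body": {
  "commands": [
    [0, 1, -12, 40, 0],
    [0, 0, 0, 50, 0],
    [0, 0, 0, 40, 0],
    [0, 0, 0, 15, 0],
    [0, 0, 0, 0, 0],
    [0, 0, 0, 3, 0],
    [0, 0, 0, 2, 0]
  ]
}}

```text
clock: 3.98
eef_pos: [0.64, 0.2045, 0.0714]
tool_rot: [-0.011, 1.0, 0.001, 0.002]
ft_force: [-0.0, 0.0, 0.2]
grip_width: -0.0001
grasp_force: 0.0
```

```bash
python3 - <<'E'
from h import *
for c in('top','side'):
    im,d=snap(c)
    o=status.get_obs()['eef_pos']; u,v=proj(c,[.60,.2,.05]); u,v=int(u),int(v)
    cv2.imwrite(f'pics/{c}1.png',cv2.resize(im[v-40:v+40,u-50:u+50,::-1],None,fx=4,fy=4,interpolation=cv2.INTER_CUBIC))
a=cv2.hconcat([cv2.imread('pics/top1.png'),cv2.imread('pics/side1.png')]); cv2.imwrite('pics/b1.png',a); print(a.shape)
E
```

```text
(320, 800, 3)
```

View pics/b1.png

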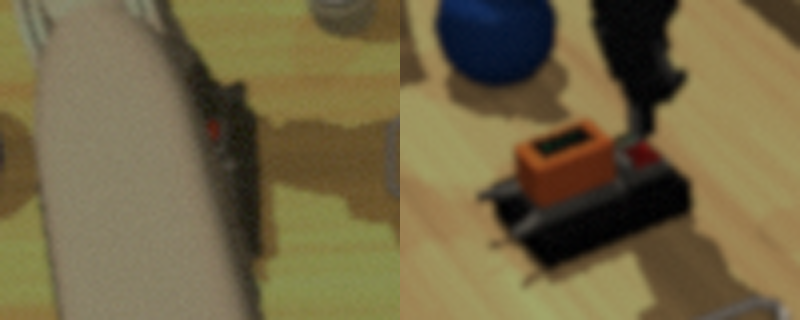

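Call:
{"method": "servo_tool", "body": {
  "commands": [
    [0, 0, 0, 8, 0],
    [0, 0, 0, 5, 0],
    [0, 0, 0, 2, 0],
    [0, 0, 0, 2, 0],
    [0, 0, 0, 0, 0]
  ]
}}

```text
clock: 4.7
eef_pos: [0.6387, 0.2039, 0.0524]
tool_rot: [-0.011, 1.0, -0.0, -0.0]
ft_force: [0.6, -0.5, 0.0]
grip_width: -0.0
grasp_force: 0.2
```

Call:
{"method": "servo_tool", "body": {
  "commands": [
    [0, 0, 0, 2, 0],
    [0, 0, 0, 2, 0],
    [0, 0, 0, 1.5, 0],
    [0, 0, 0, 0, 0]
  ]
}}

```text
clock: 5.2
eef_pos: [0.6389, 0.204, 0.0467]
tool_rot: [-0.011, 1.0, 0.0, 0.0]
ft_force: [-1.2, -1.1, 2.9]
grip_width: 0.0
grasp_force: 1.6
```

Call:
{"method": "servo_tool", "body": {
  "commands": [
    [0, 0, 0, 1.5, 0],
    [0, 0, 0, 1, 0],
    [0, 0, 0, 0, 0]
  ]
}}

```text
clock: 5.58
eef_pos: [0.639, 0.204, 0.0458]
tool_rot: [-0.011, 1.0, 0.0, 0.001]
ft_force: [-3.5, -1.3, 8.1]
grip_width: -0.0001
grasp_force: 4.6
```

```bash
cat > pk.py <<'E'
from h import *
np.set_printoptions(precision=4,suppress=True)
im,d=snap('side'); P=cloud('side',d)
h=cv2.cvtColor(im,cv2.COLOR_RGB2HSV)
M=(h[...,0]>4)&(h[...,0]<16)&(h[...,1]>170)&(d>0)
m=viewer.masks_of('side','pack')
if m: print('net',m[0]['p'],m[0]['pixel'],np.median(P[m[0]['mask']&(d>0)],0),np.percentile(P[m[0]['mask']&(d>0)],[2,98],axis=0).tolist())
E
python3 pk.py; python3 -c "
from h import *
M=np.load('side_pack.npy');im,d=snap('side');print('start pix',np.mean(np.nonzero(M),axis=1))"
```

```text
net 0.86 [154.2, 205.4] [0.5432 0.1815 0.0775] [[0.5114061532267542, 0.17414702095052262, 0.04195211801096176], [0.5856714354122018, 0.2162154882373489, 0.08974841591325447]]
start pix [152.91145833 211.23177083]
```

Call:
{"method": "servo_tool", "body": {
  "commands": [
    [0, 0, 0, -40, 0],
    [85, 0, 0, -45, 0],
    [85, 46, -2, 0, 0],
    [85, 45, -2, 0, 0],
    [85, 0, 0, 0, 0],
    [85, 0, 0, 30, 0],
    [85, 0, 0, 35, 0],
    [85, 0, 0, 0, 0],
    [85, 0, 0, 0, 0]
  ]
}}

```text
clock: 6.85
eef_pos: [0.5491, 0.1983, 0.0651]
tool_rot: [-0.011, 1.0, 0.0, 0.001]
ft_force: [0.6, 0.7, -0.2]
grip_width: 0.085
grasp_force: 0.0
```

```bash
python3 - <<'E'
from h import *
im,d=snap('side'); u,v=map(int,proj('side',[.55,.2,.06]))
cv2.imwrite('pics/s2.png',cv2.resize(im[v-45:v+45,u-60:u+60,::-1],None,fx=6,fy=6,interpolation=cv2.INTER_CUBIC)); print(u,v)
E
```

```text
208 155
```

View pics/s2.png

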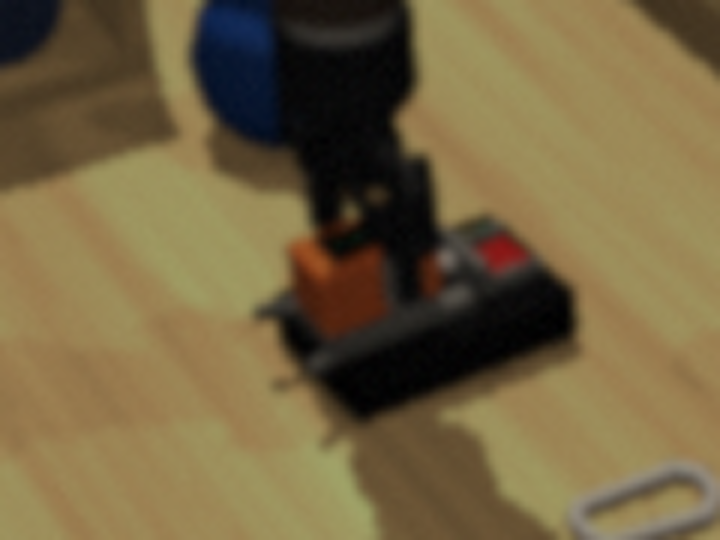

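Call:
{"method": "servo_tool", "body": {
  "commands": [
    [85, 0, 0, 7, 0],
    [60, 0, 0, 0, 0],
    [50, 0, 0, 0, 0],
    [40, 0, 0, 0, 0],
    [38, 0, 0, 0, 0],
    [38, 0, 0, 0, 0],
    [38, 0, 0, 0, 0]
  ]
}}

```text
clock: 7.78
eef_pos: [0.5481, 0.1983, 0.0579]
tool_rot: [-0.011, 1.0, 0.0, 0.0]
ft_force: [-0.7, 0.5, 5.8]
grip_width: 0.0434
grasp_force: 60.6
```

Call:
{"method": "servo_tool", "body": {
  "commands": [
    [38, 3, 0, -0.3, 0],
    [38, 5, 0, 0, 0],
    [38, 5, 0, 0, 0]
  ]
}}

```text
clock: 8.15
eef_pos: [0.5353, 0.198, 0.0579]
tool_rot: [-0.011, 1.0, 0.0, 0.001]
ft_force: [3.2, 2.0, 2.2]
grip_width: 0.0433
grasp_force: 60.7
```

Call:
{"method": "servo_tool", "body": {
  "commands": [
    [38, 10, 0.2, 0, 0],
    [38, 10, 0.2, 0, 0],
    [38, 10, 0, 0, 0],
    [38, 0, 0, 0, 0]
  ]
}}

```text
clock: 8.65
eef_pos: [0.5024, 0.1969, 0.0574]
tool_rot: [-0.011, 1.0, -0.001, -0.002]
ft_force: [-2.7, -1.1, 6.2]
grip_width: 0.0434
grasp_force: 60.5
```

Call:
{"method": "servo_tool", "body": {
  "commands": [
    [38, 12, 0, -0.2, 0],
    [38, 14, 0, 0, 0],
    [38, 14, 0, 0, 0],
    [38, 14, 0, 0, 0],
    [38, 4, 0, 0, 0],
    [38, 0, 0, 0, 0]
  ]
}}

```text
clock: 9.4
eef_pos: [0.4465, 0.1963, 0.0578]
tool_rot: [-0.011, 1.0, -0.0, -0.0]
ft_force: [-0.5, 0.9, -3.0]
grip_width: 0.0434
grasp_force: 60.8
```

Call:
{"method": "servo_tool", "body": {
  "commands": [
    [38, 0, 0, -30, 0],
    [38, 0, 0, -50, 0],
    [38, 0, 0, 0, 0.03],
    [38, 1, -45, 0, 0],
    [38, 1, -50, 0, 0],
    [38, 0, -50, 0, 0],
    [38, 0, -50, 0, 0],
    [38, 0, -50, 0, 0],
    [38, 0, -50, 0, 0],
    [38, 0, -50, 0, 0],
    [38, 0, -41, 0, 0],
    [38, 0, -10, 0, 0],
    [38, 0, 0, 0, 0],
    [38, 0, 0, 0, 0]
  ]
}}

```text
clock: 11.15
eef_pos: [0.4411, -0.1985, 0.1373]
tool_rot: [0.004, 1.0, 0.001, -0.001]
ft_force: [-0.4, 0.4, -3.3]
grip_width: 0.0433
grasp_force: 62.1
```

```bash
python3 - <<'E'
from h import *
np.set_printoptions(precision=4,suppress=True)
im,d=snap('side'); P=cloud('side',d); u,v=map(int,proj('side',[.5,-.2,.09]))
cv2.imwrite('pics/s3.png',cv2.resize(im[v-60:v+60,u-75:u+75,::-1],None,fx=5,fy=5,interpolation=cv2.INTER_CUBIC)); print(u,v)
m=viewer.masks_of('side','pack')
if m:
    q=P[m[0]['mask']&(d>0)]; print(m[0]['p'],np.percentile(q,[2,50,98],axis=0))
for l,z in [('pump_mouth',.06),('pump_home',.06),('pump_landing',.06)]:
    s=viewer.spot_point('side',l)
    if s: print(l,s[0]['p'],back('side',s[0]['pixel'],z=z))
E
```

```text
258 225
0.98 [[ 0.404  -0.227   0.1144]
 [ 0.4192 -0.2153  0.1513]
 [ 0.478  -0.1817  0.1694]]
pump_mouth 0.61 [ 0.5169 -0.1923  0.06  ]
pump_home 0.93 [ 0.5491 -0.209   0.06  ]
pump_landing 0.93 [ 0.446  -0.2016  0.06  ]
```

View pics/s3.png

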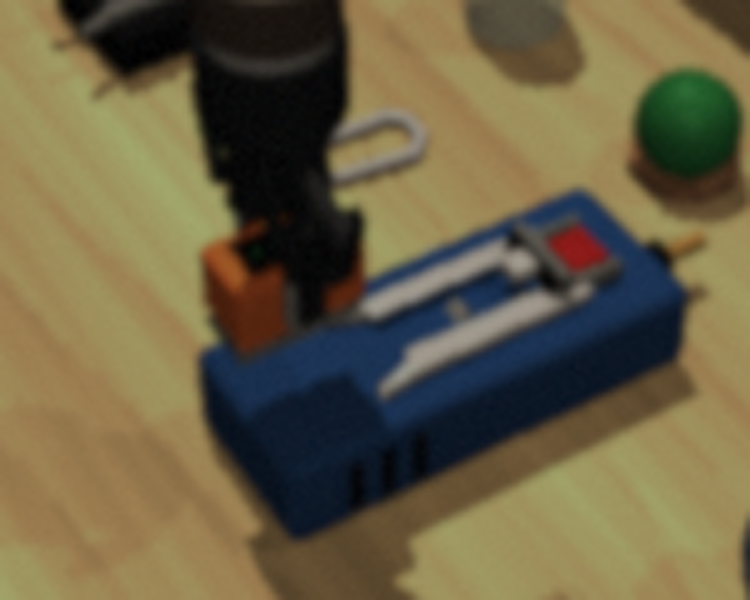

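Call:
{"method": "servo_tool", "body": {
  "commands": [
    [38, 0, 0, 25, 0],
    [38, 0, 0, 20, 0],
    [38, 0, 0, 6, 0],
    [38, 0, 0, 1, 0],
    [38, 0, 0, 0, 0]
  ]
}}

```text
clock: 12.02
eef_pos: [0.442, -0.1999, 0.0866]
tool_rot: [0.004, 1.0, -0.0, 0.001]
ft_force: [-0.0, -0.3, -2.7]
grip_width: 0.0435
grasp_force: 62.1
```

Call:
{"method": "servo_tool", "body": {
  "commands": [
    [38, 0, 0, 2, 0],
    [38, 0, 0, 1, 0],
    [38, 0, 0, 0.5, 0],
    [38, 0, 0, 0, 0]
  ]
}}

```text
clock: 12.52
eef_pos: [0.4416, -0.1998, 0.0828]
tool_rot: [0.004, 1.0, -0.0, 0.0]
ft_force: [-0.9, -0.1, 2.5]
grip_width: 0.0434
grasp_force: 62.3
```

Call:
{"method": "servo_tool", "body": {
  "commands": [
    [60, 0, 0, 0, 0],
    [60, 0, 0, 0, 0],
    [60, 0, 0, 0, 0],
    [38, 0, 0, 0, 0],
    [38, 0, 0, 0, 0],
    [38, 0, 0, 0, 0],
    [38, 0, 0, 0, 0]
  ]
}}

```text
clock: 13.4
eef_pos: [0.4416, -0.1998, 0.0825]
tool_rot: [0.004, 1.0, -0.0, 0.0]
ft_force: [-0.2, -0.9, 1.3]
grip_width: 0.0432
grasp_force: 61.6
```

Call:
{"method": "servo_tool", "body": {
  "commands": [
    [38, -5, 0, 0, 0],
    [38, -7, 0, 0, 0],
    [38, -7, 0, 0, 0],
    [38, -5, 0, 0, 0],
    [38, 0, 0, 0, 0]
  ]
}}

```text
clock: 14.02
eef_pos: [0.4654, -0.1999, 0.0825]
tool_rot: [0.004, 1.0, -0.0, -0.0]
ft_force: [-0.7, -0.1, 3.8]
grip_width: 0.0432
grasp_force: 61.9
```

Call:
{"method": "servo_tool", "body": {
  "commands": [
    [38, -3, 0, -0.2, 0],
    [38, -3, 0, 0, 0],
    [38, -3, 0, 0, 0],
    [38, -3, 0, 0, 0],
    [38, 0, 0, 0, 0]
  ]
}}

```text
clock: 14.65
eef_pos: [0.4774, -0.2, 0.0825]
tool_rot: [0.004, 1.0, 0.0, -0.0]
ft_force: [-2.3, -0.1, 4.0]
grip_width: 0.0432
grasp_force: 61.9
```

Call:
{"method": "servo_tool", "body": {
  "commands": [
    [38, -3, 0, -0.2, 0],
    [38, -3, 0, 0, 0],
    [38, -3, 0, 0, 0],
    [38, 0, 0, 0, 0]
  ]
}}

```text
clock: 15.15
eef_pos: [0.487, -0.2, 0.0825]
tool_rot: [0.004, 1.0, 0.0, 0.0]
ft_force: [0.2, 0.4, 1.9]
grip_width: 0.0432
grasp_force: 61.6
```

Call:
{"method": "servo_tool", "body": {
  "commands": [
    [38, -3, 0, 0, 0],
    [38, -3, 0, 0, 0],
    [38, -3, 0, 0, 0],
    [38, -3, 0, 0, 0],
    [38, 0, 0, 0, 0]
  ]
}}

```text
clock: 15.78
eef_pos: [0.499, -0.2002, 0.0826]
tool_rot: [0.004, 1.0, 0.0, 0.0]
ft_force: [1.4, -0.2, -0.7]
grip_width: 0.0433
grasp_force: 61.4
```

Call:
{"method": "servo_tool", "body": {
  "commands": [
    [38, -3, 0, 0, 0],
    [38, -3, 0, 0, 0],
    [38, -3, 0, 0, 0],
    [38, 0, 0, 0, 0]
  ]
}}

```text
clock: 16.27
eef_pos: [0.5074, -0.2002, 0.0826]
tool_rot: [0.004, 1.0, 0.0, -0.0]
ft_force: [-1.0, -0.6, -0.1]
grip_width: 0.0432
grasp_force: 61.5
```

Call:
{"method": "servo_tool", "body": {
  "commands": [
    [38, -3, 0, 0, 0],
    [38, -3, 0, 0, 0],
    [38, -2, 0, 0, 0],
    [38, 0, 0, 0, 0]
  ]
}}

```text
clock: 16.77
eef_pos: [0.5167, -0.2005, 0.083]
tool_rot: [0.004, 1.0, -0.0, 0.001]
ft_force: [-0.2, 0.2, 0.2]
grip_width: 0.0434
grasp_force: 61.5
```

Call:
{"method": "servo_tool", "body": {
  "commands": [
    [38, -3, 0, 0, 0],
    [38, -3, 0, 0, 0],
    [38, 0, 0, 0, 0]
  ]
}}

```text
clock: 17.15
eef_pos: [0.522, -0.2004, 0.0828]
tool_rot: [0.004, 1.0, -0.0, 0.0]
ft_force: [-0.4, -0.6, -0.8]
grip_width: 0.0434
grasp_force: 61.5
```

Call:
{"method": "servo_tool", "body": {
  "commands": [
    [38, -3, 0, 0, 0],
    [38, -3, 0, 0, 0],
    [38, 0, 0, 0, 0]
  ]
}}

```text
clock: 17.52
eef_pos: [0.5278, -0.2004, 0.0827]
tool_rot: [0.004, 1.0, -0.0, 0.0]
ft_force: [0.1, 0.3, -0.7]
grip_width: 0.0432
grasp_force: 61.5
```

Call:
{"method": "servo_tool", "body": {
  "commands": [
    [38, -2, 0, 0, 0],
    [38, -2, 0, 0, 0],
    [38, -2, 0, 0, 0],
    [38, 0, 0, 0, 0]
  ]
}}

```text
clock: 18.02
eef_pos: [0.5337, -0.2005, 0.0827]
tool_rot: [0.004, 1.0, -0.0, 0.0]
ft_force: [-0.5, -0.3, 0.5]
grip_width: 0.0434
grasp_force: 61.5
```

```bash
python3 - <<'E'
from h import *
im,d=snap('side'); P=cloud('side',d); u,v=map(int,proj('side',[.56,-.2,.09]))
cv2.imwrite('pics/s4.png',cv2.resize(im[v-50:v+40,u-60:u+60,::-1],None,fx=6,fy=6,interpolation=cv2.INTER_CUBIC))
m=viewer.masks_of('side','pack')
if m:
    q=P[m[0]['mask']&(d>0)]; print(m[0]['p'],np.percentile(q,[2,50,98],axis=0))
E
```

```text
0.88 [[ 0.49692717 -0.22453347  0.0655581 ]
 [ 0.507461   -0.2103093   0.10497971]
 [ 0.564437   -0.18164578  0.11475967]]
```

View pics/s4.png

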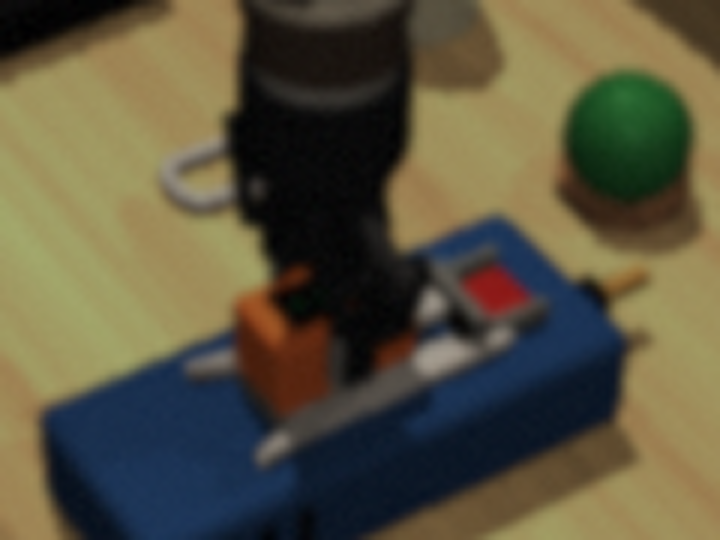

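Call:
{"method": "servo_tool", "body": {
  "commands": [
    [38, -2, 0, 0, 0],
    [38, -2, 0, 0, 0],
    [38, -2, 0, 0, 0],
    [38, 0, 0, 0, 0]
  ]
}}

```text
clock: 18.62
eef_pos: [0.5397, -0.2006, 0.0827]
tool_rot: [0.004, 1.0, -0.0, 0.0]
ft_force: [-1.0, -0.2, 0.2]
grip_width: 0.0434
grasp_force: 61.5
```

Call:
{"method": "servo_tool", "body": {
  "commands": [
    [38, -2, 0, 0, 0],
    [38, -2, 0, 0, 0],
    [38, -1, 0, 0, 0],
    [38, 0, 0, 0, 0]
  ]
}}

```text
clock: 19.12
eef_pos: [0.5436, -0.2006, 0.0826]
tool_rot: [0.005, 1.0, 0.0, -0.001]
ft_force: [-4.9, -0.2, 2.1]
grip_width: 0.0438
grasp_force: 61.7
```

Call:
{"method": "servo_tool", "body": {
  "commands": [
    [38, -1, 0, 0, 0],
    [38, -1, 0, 0, 0],
    [38, 0, 0, 0, 0]
  ]
}}

```text
clock: 19.5
eef_pos: [0.5456, -0.2006, 0.0826]
tool_rot: [0.005, 1.0, 0.0, -0.001]
ft_force: [-6.3, 1.2, 3.8]
grip_width: 0.0432
grasp_force: 61.7
```

Call:
{"method": "servo_tool", "body": {
  "commands": [
    [38, -1, 0, 0, 0],
    [38, -1, 0, 0, 0],
    [38, 0, 0, 0, 0]
  ]
}}

```text
clock: 19.88
eef_pos: [0.5474, -0.2006, 0.0826]
tool_rot: [0.005, 1.0, 0.0, -0.001]
ft_force: [-5.5, -0.1, 2.6]
grip_width: 0.0436
grasp_force: 61.7
```

Call:
{"method": "servo_tool", "body": {
  "commands": [
    [38, -1, 0, 0, 0],
    [38, -1, 0, 0, 0],
    [38, 0, 0, 0, 0]
  ]
}}

```text
clock: 20.25
eef_pos: [0.5492, -0.2006, 0.0827]
tool_rot: [0.005, 1.0, 0.0, -0.001]
ft_force: [-6.0, 0.4, 3.1]
grip_width: 0.0435
grasp_force: 61.7
```

Call:
{"method": "servo_tool", "body": {
  "commands": [
    [38, -1, 0, 0, 0],
    [38, 0, 0, 0, 0]
  ]
}}

```text
clock: 20.5
eef_pos: [0.5501, -0.2006, 0.0826]
tool_rot: [0.005, 1.0, 0.0, -0.001]
ft_force: [-6.2, 0.1, 3.5]
grip_width: 0.0436
grasp_force: 61.7
```

Call:
{"method": "servo_tool", "body": {
  "commands": [
    [38, -1, 0, 0, 0],
    [38, 0, 0, 0, 0]
  ]
}}

```text
clock: 20.75
eef_pos: [0.551, -0.2006, 0.0827]
tool_rot: [0.005, 1.0, 0.0, -0.001]
ft_force: [-6.4, -0.5, 4.0]
grip_width: 0.0434
grasp_force: 61.7
```

Call:
{"method": "servo_tool", "body": {
  "commands": [
    [38, -1, 0, 0, 0],
    [38, 0, 0, 0, 0]
  ]
}}

```text
clock: 21.0
eef_pos: [0.5519, -0.2006, 0.0826]
tool_rot: [0.005, 1.0, 0.0, -0.001]
ft_force: [-7.0, -0.4, 3.7]
grip_width: 0.0434
grasp_force: 61.7
```

Call:
{"method": "servo_tool", "body": {
  "commands": [
    [38, -1, 0, 0, 0],
    [38, 0, 0, 0, 0]
  ]
}}

```text
clock: 21.25
eef_pos: [0.5528, -0.2006, 0.0827]
tool_rot: [0.005, 1.0, 0.0, -0.001]
ft_force: [-7.3, 1.0, 3.8]
grip_width: 0.0434
grasp_force: 61.7
```

Call:
{"method": "servo_tool", "body": {
  "commands": [
    [38, -1, 0, 0, 0],
    [38, 0, 0, 0, 0]
  ]
}}

```text
clock: 21.5
eef_pos: [0.5538, -0.2006, 0.0827]
tool_rot: [0.005, 1.0, 0.0, -0.002]
ft_force: [-8.9, -0.3, 4.0]
grip_width: 0.0436
grasp_force: 61.8
```

Call:
{"method": "servo_tool", "body": {
  "commands": [
    [38, -1, 0, 0, 0],
    [38, 0, 0, 0, 0]
  ]
}}

```text
clock: 21.75
eef_pos: [0.5548, -0.2006, 0.0826]
tool_rot: [0.005, 1.0, 0.0, -0.001]
ft_force: [-8.1, 0.6, 4.8]
grip_width: 0.0432
grasp_force: 61.8
```

Call:
{"method": "servo_tool", "body": {
  "commands": [
    [38, -0.7, 0, 0, 0],
    [38, 0, 0, 0, 0]
  ]
}}

```text
clock: 22.0
eef_pos: [0.5554, -0.2007, 0.0827]
tool_rot: [0.005, 1.0, 0.0, -0.002]
ft_force: [-7.9, 0.3, 4.5]
grip_width: 0.0435
grasp_force: 61.8
```

Call:
{"method": "servo_tool", "body": {
  "commands": [
    [38, -0.7, 0, 0, 0],
    [38, 0, 0, 0, 0]
  ]
}}

```text
clock: 22.25
eef_pos: [0.5557, -0.2007, 0.0827]
tool_rot: [0.005, 1.0, 0.0, -0.002]
ft_force: [-8.5, 0.4, 6.0]
grip_width: 0.0433
grasp_force: 61.9
```

Call:
{"method": "servo_tool", "body": {
  "commands": [
    [38, -0.7, 0, 0, 0],
    [38, 0, 0, 0, 0]
  ]
}}

```text
clock: 22.5
eef_pos: [0.556, -0.2006, 0.0827]
tool_rot: [0.005, 1.0, 0.0, -0.002]
ft_force: [-10.4, -0.4, 5.5]
grip_width: 0.0434
grasp_force: 61.9
```

Call:
{"method": "servo_tool", "body": {
  "commands": [
    [38, -0.5, 0, 0, 0],
    [38, 0, 0, 0, 0]
  ]
}}

```text
clock: 22.75
eef_pos: [0.5562, -0.2006, 0.0827]
tool_rot: [0.005, 1.0, 0.0, -0.003]
ft_force: [-9.7, 0.4, 7.8]
grip_width: 0.0433
grasp_force: 62.0
```

```bash
cat > tab.py <<'E'
from h import *
np.set_printoptions(precision=4,suppress=True)
im,d=snap('side'); P=cloud('side',d); h=cv2.cvtColor(im,cv2.COLOR_RGB2HSV)
red=(((h[...,0]<6)|(h[...,0]>174))&(h[...,1]>140)&(h[...,2]>70)&(d>0))
w=red&(abs(P[...,0]-.633)<.03)&(abs(P[...,1]+.2)<.03)
print(w.sum(),np.median(P[w],0),P[w].mean(0),np.mean(np.nonzero(w),axis=1))
b=cv2.imread('pics/side0.png')[:,:,::-1]; h=cv2.cvtColor(np.ascontiguousarray(b),cv2.COLOR_RGB2HSV)
r0=(((h[...,0]<6)|(h[...,0]>174))&(h[...,1]>140)&(h[...,2]>70)); v,u=np.nonzero(w); r0[:v.min()-4]=0;r0[v.max()+5:]=0;r0[:,:u.min()-4]=0;r0[:,u.max()+5:]=0
print('start',r0.sum(),np.mean(np.nonzero(r0),axis=1)); print(status.get_obs()['eef_pos'],status.get_obs()['ft_force'])
for z in(.07,.065): print(proj('side',[.633,-.2,z]))
E
python3 tab.py
```

```text
62 [ 0.6313 -0.2043  0.0692] [ 0.6305 -0.2045  0.0693] [214.3226 298.0161]
start 63 [214.3333 297.873 ]
[ 0.5562 -0.2006  0.0827] [-9.2523  0.0348  6.5106]
[297.7995 212.8704]
[297.709  214.1327]
```

Call:
{"method": "servo_tool", "body": {
  "commands": [
    [38, 1.5, 0, 0, 0],
    [38, 1, 0, 0, 0],
    [38, 0, 0, 0, 0]
  ]
}}

```text
clock: 23.18
eef_pos: [0.5556, -0.2007, 0.0826]
tool_rot: [0.005, 1.0, 0.0, -0.001]
ft_force: [-6.4, -0.3, 2.1]
grip_width: 0.0436
grasp_force: 61.7
```

Call:
{"method": "servo_tool", "body": {
  "commands": [
    [38, 1, 0, 0, 0],
    [38, 0, 0, 0, 0]
  ]
}}

```text
clock: 23.42
eef_pos: [0.5552, -0.2006, 0.0826]
tool_rot: [0.004, 1.0, 0.0, -0.0]
ft_force: [-5.9, -0.6, 2.0]
grip_width: 0.0432
grasp_force: 61.7
```

Call:
{"method": "servo_tool", "body": {
  "commands": [
    [38, 1, 0, 0, 0],
    [38, 0, 0, 0, 0]
  ]
}}

```text
clock: 23.68
eef_pos: [0.5545, -0.2007, 0.0826]
tool_rot: [0.004, 1.0, 0.0, 0.0]
ft_force: [-3.8, 0.6, 1.0]
grip_width: 0.0432
grasp_force: 61.5
```

Call:
{"method": "servo_tool", "body": {
  "commands": [
    [38, 1, 0, 0, 0],
    [38, 0, 0, 0, 0]
  ]
}}

```text
clock: 23.92
eef_pos: [0.5544, -0.2007, 0.0826]
tool_rot: [0.004, 1.0, -0.0, 0.001]
ft_force: [0.9, -0.4, -3.8]
grip_width: 0.0434
grasp_force: 61.2
```

Call:
{"method": "servo_tool", "body": {
  "commands": [
    [38, 0.7, 0, 0, 0],
    [38, 0, 0, 0, 0]
  ]
}}

```text
clock: 24.18
eef_pos: [0.5542, -0.2007, 0.0827]
tool_rot: [0.004, 1.0, -0.0, 0.001]
ft_force: [4.7, 0.1, -7.0]
grip_width: 0.0433
grasp_force: 61.6
```

Latched: the pack now resists being pulled back. I'll relax the pull, let go and rise.

Call:
{"method": "servo_tool", "body": {
  "commands": [
    [38, -1, 0, 0, 0],
    [60, 0, 0, 0, 0],
    [85, 0, 0, 0, 0],
    [85, 0, 0, 0, 0],
    [85, 0, 0, 0, 0],
    [85, 0, 0, 0, 0],
    [85, 0, 0, -20, 0],
    [85, 0, 0, -50, 0],
    [85, 0, 0, -50, 0],
    [85, 50, 0, 0, 0],
    [85, 50, 0, 0, 0],
    [85, 0, 0, 0, 0],
    [85, 0, 0, 0, 0]
  ]
}}

```text
clock: 25.8
eef_pos: [0.4543, -0.2001, 0.2033]
tool_rot: [0.005, 1.0, -0.0, 0.001]
ft_force: [0.2, 0.2, -0.6]
grip_width: 0.0848
grasp_force: 0.0
```

```bash
python3 tab.py; python3 - <<'E'
from h import *
np.set_printoptions(precision=4,suppress=True)
im,d=snap('side'); P=cloud('side',d); u,v=map(int,proj('side',[.56,-.2,.09]))
cv2.imwrite('pics/s5.png',cv2.resize(im[v-50:v+40,u-60:u+60,::-1],None,fx=6,fy=6,interpolation=cv2.INTER_CUBIC))
m=viewer.masks_of('side','pack')
if m:
    q=P[m[0]['mask']&(d>0)]; print(m[0]['p'],np.percentile(q,[2,50,98],axis=0))
E
```

```text
64 [ 0.6302 -0.2039  0.0693] [ 0.6299 -0.2043  0.0694] [214.3125 297.7812]
start 63 [214.3333 297.873 ]
[ 0.4549 -0.2001  0.2032] [-0.0996 -0.7485 -0.5695]
[297.7995 212.8704]
[297.709  214.1327]
0.87 [[ 0.5176 -0.2246  0.0681]
 [ 0.5502 -0.2145  0.1086]
 [ 0.5924 -0.1809  0.1146]]
```

View pics/s5.png

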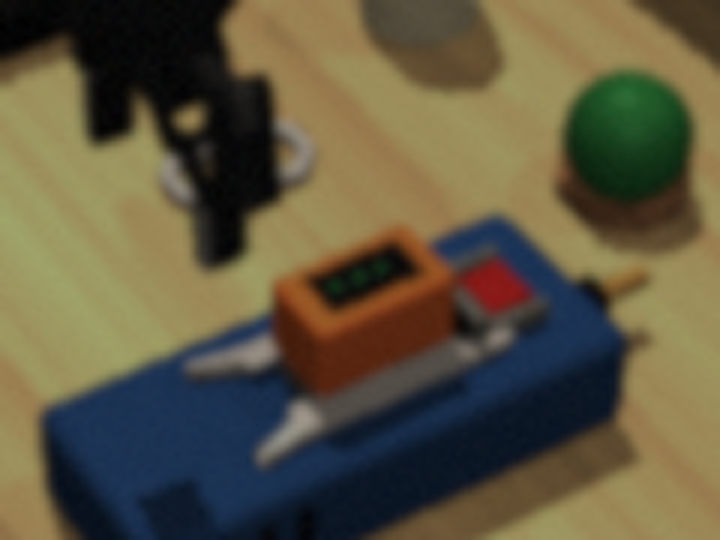

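The pack sits in the slot against the stop, at about pixel (365, 310). It did not move when I let go (centre x about 0.555), and the tab at (500, 285) is at its starting height, so the catch is up.

```bash
python3 -c "
from workcell import bot
print(bot.job_done())"
```

```text
the job is handed in; nothing more can be done
None
```

The pack is out of the charger and held in the pump by its catch: it resisted a pull back and stayed put when released. The gripper is clear, and I handed the job in at about 26 s; no verdict came back.

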